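# Shut one parts drawer, then slide the other right out

### The arm

A 6-joint arm with a two-finger parallel gripper is mounted at the origin on a cart in front of the work surface, level with it; the furniture and walls round the work are solid. World frame = base frame: x ahead of the robot, y to its left, z up, the work surface at z = 0. Lengths are in m, angles in degrees, forces in N, time in s.
With the tool pointing down it reaches from about 0.425 to 0.925 m from the base axis. Payload 12.5 kg.
Tool frame: the origin (TCP) lies at the very end of the fingers, on their centre line; the grasp point (between the pads) lies 19 mm behind it; z points along the fingers, y is the line along which they close (so a half turn about z gives the same grasp; the last joint's range is limited). The gripper opens to 85 mm and grips with 20 to 120 N. Pads are 22 mm wide; open, the fingers measure 114 mm over their backs; the gripper's body (76 mm by 85 mm) begins 54 mm behind the grasp point. The pads swing forward as they close: fully open they stand 13 mm farther back than shut.
Start: joints at [58.121, 28.126, 89.318, -0, 62.55, -6.05], TCP at [0.272, 0.563, 0.208] pointing down, gripper open.
Joint ranges: [-177.58, 177.58], [-47.91, 125.51], [2.72, 160], [-65.01, 245.01], [3.68, 167.84], [-153.87, 153.87]. Speed limits (degrees/s): [127.2, 127.2, 159.86, 180, 180, 180].

### API

Orientations are given as [roll, pitch, yaw] about the fixed x, y, z axes, in that order (R = Rz(yaw) Ry(pitch) Rx(roll)).
In Python, from workcell import manip gives the robot as it stands.
- The arm moves only by the shell command python3 -m crank 'ROWS' [OPENING] [FORCE]. ROWS is a JSON object whose one key "targets" holds a list that holds one entry, the list of rows, each a list of 4 numbers: the shift along the world's x, y, z in cm, then the turn about the world's z in degrees. In form: {"targets": [[[x, y, z, roll], ...]]}. A call has 1 to 12 rows; each row shifts and turns the commanded pose from where the row before left it; what a row does not reach is not made up. A row lasts 1/10 s, in which the tool goes at most 50 mm and 8.59 degrees, less where a joint would pass 70% of its speed; a pose out of reach is approached as far as the arm can. A call with a gripper value outside its range is refused whole. OPENING is the finger opening in cm, from 0 to 8.54, set as the call begins (- or left out, the last holds). The fingers move at their own pace and stop on an object; FORCE is the grip in N (left out, the last holds). Time passes only in rows, so rows that do not move let the fingers close. It gives the time, the measured TCP pose, the force, the opening and the grip force at its end, in the units of the state.
- manip.get_obs(): the state, without advancing time (a new reading comes with each control period).
- manip.read_camera(name): name is "side" or "top"; returns the picture (420x560x3 uint8, red, green, blue); there is no depth.
- manip.get_calibration(name): a dict with "camera_matrix" (3x3 intrinsics, pixels), "k1" (the pictures are not rectified: a ray, as slopes to the right and down, at radius r is drawn at 1 + k1 r^2 times it, then the intrinsics apply), "xyz" and "attitude" of the camera in the world. Camera axes: x right, y down, z forward; pixel columns grow to the right and rows downward; lengths in m; the calibration is good to about 2 mm. A picture is of the moment at which its call begins. get_calibration takes no time and is no camera call.
- manip.finish_job(): hands the job in; it is judged then, once.
The state is a dict: "clock": time; "joint_pos": joint angles; "qvel": joint speeds; "tau": joint torques, N m; "tool_pos": TCP position; "orientation": TCP orientation; "contact_force": force on the tool from outside, world axes, zero at the start; "ft_torque": the same for the moment, N m; "opening": finger opening in m; "grip_force": force on a finger pad.
Only numpy, scipy, OpenCV 4.12 (cv2) and the standard library are available. Lean on these libraries where they do the work, as an engineer would, in place of code of your own. Each camera call takes 0.05 s, during which the arm holds its last target. There are 200 camera calls.

### The job

The two top drawers of the small-parts cabinet have been left partly open. First push the drawer with the black relay in it fully shut, then slide the drawer with the red-banded coupling in it out as far as it goes, by pushing with a fingertip against the inside of its front, and leave it so. Pick nothing up, do not touch the two parts and keep the coupling standing, and leave the tape roll, the capacitor and the bottle where they are.

Things in the scene. Friction and masses are not known exactly. Their poses are not given: they have to be found in the camera images.
- cabinet: Small-parts cabinet, blue steel, 173 deep x 300 wide x 196 mm high, fixed to the bench. Origin: centre of its underside. x points to its back (the drawers slide out along -x), y to its left as the robot sees it, z up. Its front edge is at x = -84 mm. Only its two top drawers, side by side, can move.
- cabinet_drawer_20 (a joint): Top left drawer (y = 4 to 146 mm of the cabinet): how far it is out, in m; 0 shut, 0.13 at the outer stop. It slides freely along the cabinet's x with about 1 N of friction and stays where it is left.
- cabinet_drawer_21 (a joint): Top right drawer (y = -146 to -4 mm of the cabinet): how far it is out, in m; as the left one.
- left_front (a point): Middle of the top edge of the left drawer's front, on its outer face, 189 mm above the cabinet's underside; moves with the drawer. The front is a flat upright sheet 142 mm wide and 57 mm high, about 3 mm thick. Behind it is an open tray: floor 55 mm below this point, inside width 138 mm, at the start open above for 50 mm or more behind the front. Tiny coloured bits on its floor are fixed.
- right_front (a point): The same point on the right drawer, which is built alike.
- relay: Black cube-shaped relay, 30 x 28 x 30 mm, loose on the floor of one of the two drawers. It sits towards the outer end of the drawer, its centre 110 to 122 mm to the side of the cabinet's middle and 102 to 112 mm in front of the cabinet's origin at the start, and rides along with the drawer. Origin: centre of its underside.
- coupling: White shaft coupling with a red band, 25 mm diameter, 34 mm high, standing loose in the other drawer in the same way. Origin: centre of its underside, z up its axis.
- black_tape: Roll of black tape, 68 mm diameter, 18 mm high, lying loose on top of the cabinet in its rear half. Origin: centre of its underside.
- capacitor: Blue capacitor, 36 mm diameter, 56 mm high, standing loose on the bench in front of the cabinet, to the left. Origin: centre of its underside.
- ipa_bottle: Light blue bottle with a blue cap, 59 mm diameter, 131 mm high, standing loose on the bench in front, to the right. Origin: centre of its underside.
There are look-alikes about, which are no part of the job. Leave any pink or purple look-alike of the coupling alone.

How it is judged (in metres and radians):
On the way, in this order (a step that is already met when the one before it is completed fails the run):
1. the relay's drawer is shut, while the coupling's drawer is not yet fully out ((((y of relay in the frame of cabinet above 0 m and y of coupling in the frame of cabinet below 0 m) and value of joint cabinet_drawer_20 below 0.006 m and value of joint cabinet_drawer_21 below 0.112 m) or ((y of relay in the frame of cabinet below 0 m and y of coupling in the frame of cabinet above 0 m) and value of joint cabinet_drawer_21 below 0.006 m and value of joint cabinet_drawer_20 below 0.112 m))), for 0.2 s.
2. the coupling's drawer is out to its stop, the relay's drawer still shut ((((y of relay in the frame of cabinet above 0 m and y of coupling in the frame of cabinet below 0 m) and value of joint cabinet_drawer_20 below 0.006 m and value of joint cabinet_drawer_21 above 0.122 m) or ((y of relay in the frame of cabinet below 0 m and y of coupling in the frame of cabinet above 0 m) and value of joint cabinet_drawer_21 below 0.006 m and value of joint cabinet_drawer_20 above 0.122 m))), for 0.2 s.
At the end, for the whole second after the job is handed in: The drawer with the relay is shut (within 6 mm), the drawer with the coupling is out to its stop (within 8 mm of 130 mm), both parts are at rest in their drawers and the coupling stands upright (within 0.3 rad) ((((y of relay in the frame of cabinet above 0 m and y of coupling in the frame of cabinet below 0 m) and value of joint cabinet_drawer_20 below 0.006 m and value of joint cabinet_drawer_21 above 0.122 m) or ((y of relay in the frame of cabinet below 0 m and y of coupling in the frame of cabinet above 0 m) and value of joint cabinet_drawer_21 below 0.006 m and value of joint cabinet_drawer_20 above 0.122 m)) and z of each of relay, coupling in the frame of cabinet above 0.125 m and linear speed of each of relay, coupling below 0.02 m/s and angle between coupling's own z axis and vertical below 0.3 rad); the robot touches nothing.
It fails at once if the robot touches the relay or the coupling (contact force between any of the fingers, the arm and relay above 0.5 N or contact force between any of the fingers, the arm and coupling above 0.5 N).
It fails at once if the relay or the coupling is lifted off its drawer's floor by more than 20 mm (z of any of relay, coupling in the frame of cabinet above 0.1538 m).
It fails at once if the black tape roll is moved more than 20 mm or tipped (distance of black_tape from where it was at the start of the episode above 0.02 m or angle between black_tape's own z axis and vertical above 0.3 rad).
It fails at once if the blue capacitor is moved more than 20 mm or tipped (distance of capacitor from where it was at the start of the episode above 0.02 m or angle between capacitor's own z axis and vertical above 0.3 rad).
It fails at once if the blue bottle is moved more than 20 mm or tipped (distance of ipa_bottle from where it was at the start of the episode above 0.02 m or angle between ipa_bottle's own z axis and vertical above 0.3 rad).
It also fails if it takes over 40 s, if anything falls off the work surface, if the arm or the gripper's body presses on something with over 40 N, if the wrist force passes 120 N, or if a joint passes its speed limit or range.

## Working session

There is one attempt and no reset: what is moved stays moved. The work goes in short steps, Python scripts to look and compute and a shell command to move; the robot and the scene stay as the last step left them, time stands still between calls to the robot, and variables do not carry over. Pictures are saved under pics/ and viewed, at most 10 in all, crops included, and the job is handed in when it is done.

```bash
mkdir -p pics; python3 - <<'E'
from workcell import manip
import cv2
for n in("side","top"):
    im=manip.read_camera(n); cv2.imwrite(f"pics/{n}0.png",im[:,:,::-1]); print(n,manip.get_calibration(n))
print(manip.get_obs())
E
```

```text
side {'camera_matrix': array([[401.12002368,   0.        , 278.24469674],
       [  0.        , 401.12002368, 210.19303964],
       [  0.        ,   0.        ,   1.        ]]), 'k1': 0.018708316008188484, 'xyz': array([ 0.02715918, -0.38786582,  0.72675436]), 'attitude': array([-1.31312995e+02, -1.02626256e-01, -6.38262317e+01])}
top {'camera_matrix': array([[519.35580126,   0.        , 277.43943118],
       [  0.        , 519.35580126, 214.43644544],
       [  0.        ,   0.        ,   1.        ]]), 'k1': -0.04816673141360457, 'xyz': array([ 0.41114142, -0.08121242,  1.1385846 ]), 'attitude': array([-1.68770978e+02, -1.64164293e-01, -8.92384333e+01])}
{'clock': 0.1, 'joint_pos': array([ 5.81195671e+01,  2.81603309e+01,  8.93470219e+01, -4.81140279e-04,
        6.25497103e+01, -6.04918611e+00]), 'qvel': array([ 0.07563855, -0.09815376, -0.06736463, -0.0079895 , -0.08515955,
       -0.04216138]), 'tau': array([ 1.54414083e-03, -6.19449878e+01, -2.62024301e+01, -1.62388637e-04,
        2.96238766e-03,  3.06738877e-05]), 'tool_pos': array([0.272175  , 0.56237209, 0.20758779]), 'orientation': array([-1.79943210e+02, -5.58906840e-03,  1.54168972e+02]), 'contact_force': array([-0.74848706,  0.24148382,  0.18699843]), 'ft_torque': array([-0.02507035,  0.03427498,  0.05608792]), 'grip_force': 0.0, 'opening': 0.08517144548822257}
```

View pics/side0.png

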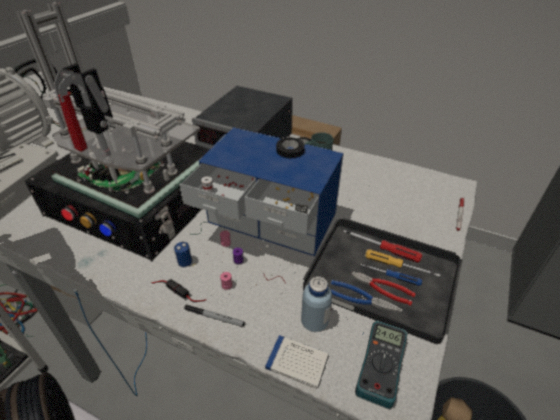

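View pics/top0.png

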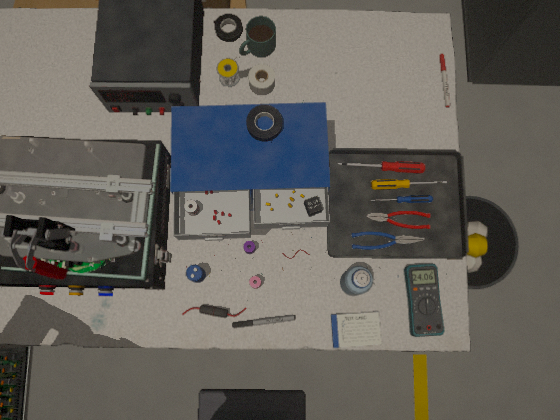

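The side and top views show two open top drawers. In the top view the left tray holds a white round part at about (192,206) and the right tray a black cube at (314,206). The look-alikes are the pink (256,282) and purple (250,246) couplings on the bench. I'll measure and enlarge the drawers to confirm.

```bash
cat > h.py <<'E'
import numpy as np,cv2
from scipy.spatial.transform import Rotation as R
from workcell import manip
def cal(n):
    c=manip.get_calibration(n); return c['camera_matrix'],c['k1'],np.array(c['xyz']),R.from_euler('xyz',c['attitude'],degrees=True).as_matrix()
def at(n,px,z):
    K,k,t,r=cal(n)
    q=cv2.undistortPoints(np.array([[px]],float),K,np.array([k,0,0,0.]))[0,0]
    d=r@np.array([q[0],q[1],1]); return t+d*(z-t[2])/d[2]
def proj(n,P):
    K,k,t,r=cal(n); P=np.atleast_2d(P)
    return cv2.projectPoints((P-t)@r,np.zeros(3),np.zeros(3),K,np.array([k,0,0,0.]))[0][:,0]
E
python3 - <<'E'
from h import *
for p in [(173,104),(327,103),(328,188),(171,190)]: print('cabtop',p,at('top',p,.196).round(4))
for p in [(203,163),(231,131),(342,152)]: print('side cabtop',p,at('side',p,.196).round(4))
for p in [(175,238),(251,236),(254,227),(328,226)]: print('front top',p,at('top',p,.189).round(4))
print('coupl',at('top',(192,206),.168),'relay',at('top',(314,206),.164))
print('tape',at('top',(264,122),.214),'cap',at('top',(196,272),.056),'bottle',at('top',(358,279),.131))
im=cv2.imread('pics/top0.png')[150:260,160:340]; s=cv2.imread('pics/side0.png')[120:260,175:355]
cv2.imwrite('pics/crop0.png',np.vstack([cv2.resize(im,(540,330),interpolation=2),cv2.resize(s,(540,420),interpolation=2)])[:600] if 0 else cv2.resize(im,(800,489),interpolation=2))
cv2.imwrite('pics/crop1.png',cv2.resize(s,(756,588),interpolation=2))
E
```

```text
cabtop (173, 104) [0.8138 0.124  0.196 ]
cabtop (327, 103) [ 0.8199 -0.1746  0.196 ]
cabtop (328, 188) [ 0.65   -0.1753  0.196 ]
cabtop (171, 190) [0.6421 0.1183 0.196 ]
side cabtop (203, 163) [0.6407 0.1063 0.196 ]
side cabtop (231, 131) [0.7933 0.1235 0.196 ]
side cabtop (342, 152) [ 0.8271 -0.1662  0.196 ]
front top (175, 238) [0.5526 0.1075 0.189 ]
front top (251, 236) [ 0.5584 -0.0331  0.189 ]
front top (254, 227) [ 0.5753 -0.0383  0.189 ]
front top (328, 226) [ 0.5791 -0.1756  0.189 ]
coupl [0.61804167 0.08222428 0.168     ] relay [ 0.62213591 -0.15141153  0.164     ]
tape [ 0.77194013 -0.05373831  0.214     ] cap [0.50155978 0.08646879 0.056     ] bottle [ 0.48601907 -0.23898416  0.131     ]
```

View pics/crop0.png

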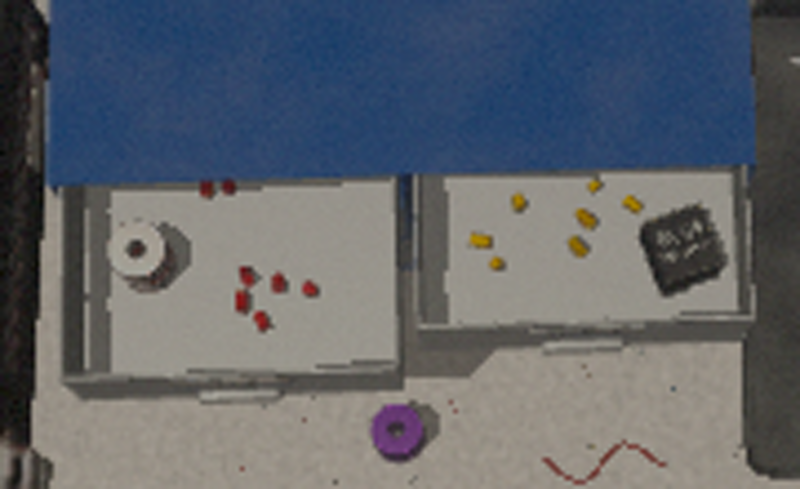

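View pics/crop1.png

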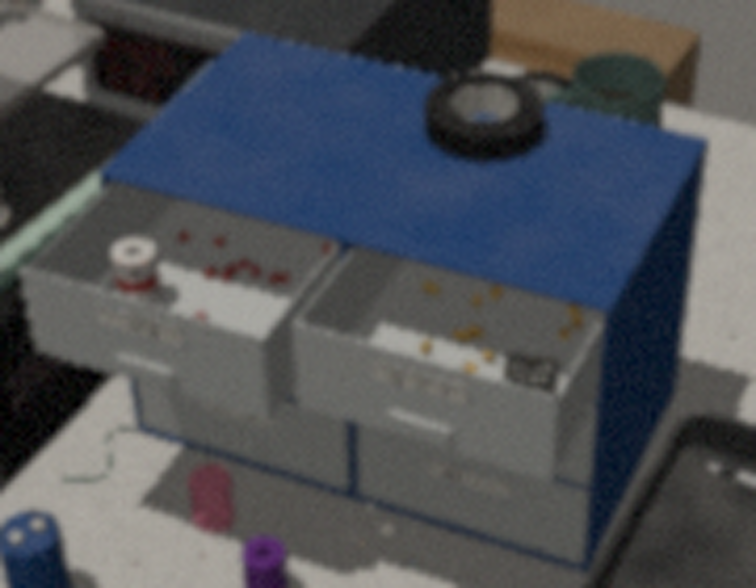

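Confirmed: the white coupling with the red band stands in the left drawer (top view 192,206) and the relay is in the right drawer (314,206). The pink and purple couplings stand on the bench and are left alone. Before moving I'll refine the fronts and check the height of the machine on the left.

```bash
python3 - <<'E'
from h import *
c=lambda u,v:(160+u/4.444,150+v/4.446)
for n,p in dict(L1=(63,378),L2=(400,366),R1=(418,326),R2=(754,316)).items(): print(n,at('top',c(*p),.189).round(4))
print('coupling top',at('top',c(136,249),.168).round(4),'relay',at('top',c(683,248),.164).round(4))
s=lambda u,v:(175+u/4.2,120+v/4.2)
for n,p in dict(L1=(22,270),L2=(268,352),R1=(297,320),R2=(553,402)).items(): print('side',n,at('side',s(*p),.189).round(4))
def tri(a,b):
    o1=cal('top')[2];o2=cal('side')[2];d1=at('top',a,0)-o1;d2=at('side',b,0)-o2
    k=np.linalg.lstsq(np.c_[d1,-d2],o2-o1,rcond=None)[0]; return (o1+k[0]*d1).round(3),(o2+k[1]*d2).round(3)
print('redhandle',tri((45,267),(72,120)))
print('gantry top', [at('side',(45,10),z).round(2) for z in(.2,.4,.5,.6)])
print('tcp px',proj('top',[.272,.562,.208]),proj('side',[.272,.562,.208]))
print('machine front',at('top',(100,290),.08).round(3),at('top',(165,285),.1).round(3))
im=cv2.imread('pics/side0.png')[0:220,0:240]; t=cv2.imread('pics/top0.png')[100:320,0:180]
cv2.imwrite('pics/mach.png',cv2.resize(np.hstack([im,t]),(800,419),interpolation=2))
E
```

```text
L1 [0.5582 0.1093 0.189 ]
L2 [ 0.5652 -0.0311  0.189 ]
R1 [ 0.5823 -0.0382  0.189 ]
R2 [ 0.5884 -0.1788  0.189 ]
coupling top [0.618  0.0849 0.168 ] relay [ 0.6226 -0.1508  0.164 ]
side L1 [0.5588 0.1112 0.189 ]
side L2 [ 0.5585 -0.0369  0.189 ]
side R1 [ 0.5865 -0.0374  0.189 ]
side R2 [ 0.5868 -0.1772  0.189 ]
redhandle (array([0.481, 0.277, 0.342]), array([0.48 , 0.278, 0.342]))
gantry top [array([1.32, 1.41, 0.2 ]), array([0.83, 0.73, 0.4 ]), array([0.58, 0.39, 0.5 ]), array([0.34, 0.04, 0.6 ])]
tcp px [[-90.40032689 389.89342482]] [[-91.40929884 193.81751506]]
machine front [0.46  0.277 0.08 ] [0.471 0.14  0.1  ]
```

View pics/mach.png

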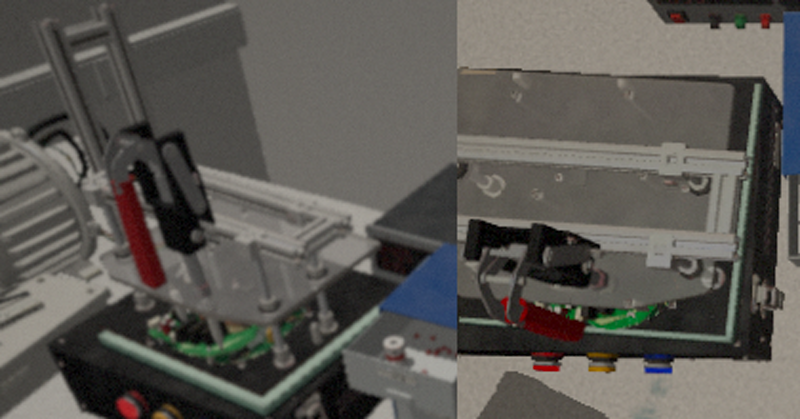

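The measurements agree within a few mm: left front x≈0.561, centre y≈0.038; right front x≈0.586, centre y≈-0.108; cabinet turned about 1.5°. The machine on the left stands beyond x≈0.46 for y>0.13, with its clamp reaching about 0.34 m or more, so I'll go around it on the near side.

```bash
python3 -m crank '{"targets": [[[-1.3,-3.5,2.3,0],[-1.3,-3.5,2.3,0],[-1.3,-3.6,2.3,0],[-1.3,-3.6,2.3,0],[3,-3.5,0,3],[3,-3.5,0,3],[3,-3.5,0,3],[3,-3.5,0,3],[2.5,-4,0,3.8],[2.5,-4,0,3.8],[2.5,-4,0,3.8],[2.5,-4,0,3.8]]]}' 0
```

```text
clock: 1.3
tool_pos: [0.4408, 0.1187, 0.3001]
orientation: [180.0, -0.0, -178.5]
contact_force: [1.0, 0.9, 0.2]
opening: 0.0001
grip_force: 0.0
```

```bash
python3 -m crank '{"targets": [[[1,-3.8,0,0],[1,-3.8,0,0],[1,-3.8,0,0],[1,-3.8,0,0],[1,-3.8,0,0],[1,-3.8,0,0],[0,0,-3.2,0],[0,0,-3.2,0],[0,0,-3.2,0],[0,0,-3.4,0],[2,0,0,0],[2,0,0,0]]]}'
```

```text
clock: 2.5
tool_pos: [0.5402, -0.1073, 0.169]
orientation: [179.9, -0.1, -178.6]
contact_force: [-0.0, 0.0, 0.9]
opening: -0.0003
grip_force: 0.0
```

```bash
python3 -m crank '{"targets": [[[1,0,0,0],[1,0,0,0],[1,0,0,0],[1,0,0,0],[1,0,0,0],[1,0,0,0],[0.5,0,0,0]]]}'
```

```text
clock: 3.2
tool_pos: [0.6062, -0.1074, 0.1701]
orientation: [180.0, 0.0, -178.6]
contact_force: [0.2, -0.7, -0.2]
opening: 0.0003
grip_force: 0.0
```

```bash
python3 -m crank '{"targets": [[[0.5,0,0,0],[0.5,0,0,0],[0.4,0,0,0],[0.4,0,0,0],[0.3,0,0,0],[0,0,0,0]]]}'; python3 - <<'E'
from h import *
im=manip.read_camera('side');t=manip.read_camera('top')
a=im[110:260,170:350,::-1];b=t[90:240,160:340,::-1]
cv2.imwrite('pics/p2.png',cv2.resize(np.hstack([a,b]),(800,333),interpolation=2))
E
```

```text
clock: 3.8
tool_pos: [0.6266, -0.1074, 0.1701]
orientation: [180.0, 0.0, -178.6]
contact_force: [0.7, 0.5, 0.5]
opening: 0.0003
grip_force: 0.0
```

View pics/p2.png

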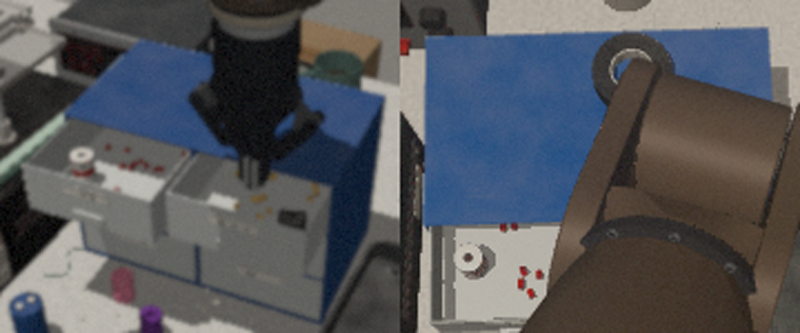

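The side crop shows the right drawer unmoved: the relay is still at its old pixel and the fingertips seem to be behind the front. I'll check this against the projected geometry.

```bash
python3 - <<'E'
from h import *
o=manip.get_obs();print(o['tool_pos'],o['orientation'],o['contact_force'])
print('tcp px',proj('side',o['tool_pos']))
print('front top then',proj('side',[[.586,-.04,.189],[.586,-.108,.189],[.587,-.178,.189]]))
im=manip.read_camera('side')
a=im[120:250,220:340,::-1]
cv2.imwrite('pics/p3.png',cv2.resize(a,(720,600*130//130)if 0 else (552,598),interpolation=2))
E
```

```text
[ 0.62619096 -0.10737875  0.17008718] [ 1.79991562e+02 -8.87587878e-03 -1.78628726e+02] [ 0.84945933 -0.04410728 -0.10408864]
tcp px [[283.58538564 201.62798579]]
front top then [[246.6692653  196.65798079]
 [275.50558919 205.96529493]
 [307.0730531  215.78884582]]
```

View pics/p3.png

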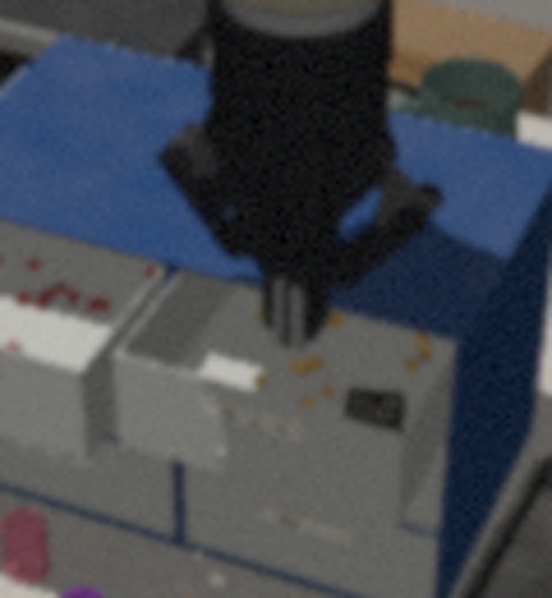

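```bash
python3 - <<'E'
from h import *
P=np.array([.6262,-.1074,.17])
for dz in(0,.01,.015,.02,.025,.03): print('z',.17+dz,proj('side',P+[-.011,0,dz])[0].round(1),proj('side',P+[0,0,dz])[0].round(1))
for dx in(.01,.02,.03): print('x+',dx,proj('side',P+[dx,0,0])[0].round(1))
g=manip.read_camera('side').astype(int).sum(2)
for r in range(184,210): print(r,g[r,274:296])
E
```

```text
z 0.17 [281.4 204.6] [283.6 201.7]
z 0.18000000000000002 [281.4 201. ] [283.6 198.1]
z 0.185 [281.4 199.2] [283.7 196.3]
z 0.19 [281.4 197.4] [283.7 194.4]
z 0.195 [281.5 195.6] [283.7 192.6]
z 0.2 [281.5 193.7] [283.7 190.8]
x+ 0.01 [285.6 199. ]
x+ 0.02 [287.5 196.4]
x+ 0.03 [289.5 193.8]
184 [283 283 238 147 112 167 207 179 146 206 221 186  89  82  64  35  53  86
 120 126 139 129]
185 [282 278 240 160 129 173 192 168 145 200 223 178 114  49  44  29  47  95
 131 139 128 131]
186 [294 276 237 143  98 179 207 173 143 193 215 190 119  67  66  50  76  98
 160 161 146 138]
187 [287 268 221 146 119 168 207 180 149 199 219 203 111  64  47  55  77 120
 188 201 195 178]
188 [285 265 218 139 116 170 208 181 152 194 216 186 123  68  62  48  79 157
 202 225 223 233]
189 [285 270 227 156 125 182 209 180 137 199 219 189 105  67  84  63 119 188
 212 223 248 271]
190 [289 281 253 204 164 196 213 171 155 191 220 188 118  88  51  94 167 217
 239 245 269 288]
191 [294 282 278 254 222 217 215 170 150 202 211 183 113  71  67 155 222 247
 262 262 272 283]
192 [289 289 287 282 256 241 216 171 147 201 222
[... 961 characters left out ...]
8 279 286 281 285
 291 295 283 283]
203 [485 397 286 269 282 289 288 286 301 288 287 295 279 288 292 284 261 256
 274 282 287 276]
204 [442 377 304 285 286 288 292 288 284 283 295 293 292 288 286 274 241 242
 259 290 282 255]
205 [348 330 295 288 283 278 295 285 280 290 291 273 274 275 285 273 245 248
 257 282 268 214]
206 [294 293 293 290 286 278 280 291 295 286 280 268 256 260 277 286 263 264
 267 278 255 194]
207 [284 289 299 291 305 282 282 295 296 299 281 271 252 264 264 280 276 284
 281 284 260 171]
208 [300 287 303 301 295 301 296 292 296 288 284 269 271 261 278 284 289 291
 294 282 248 164]
209 [304 295 296 301 301 298 291 293 291 292 298 289 283 295 297 292 285 281
 291 282 246 169]
```

The fingertip ends at row 195, where reported z=0.170 would put it at about 204. So the real tip is about 25 mm higher than reported, and it passed over the front. I'll back out and go in with reported z≈0.143, which hits the front whether or not the offset is real.

```bash
python3 -m crank '{"targets": [[[0,0,3,0],[-3,0,0,0],[-3.5,0,0,0],[-3.5,0,0,0],[0,0,-2.9,0],[0,0,-2.8,0],[0,0,0,0],[2,0,0,0],[2,0,0,0],[1,0,0,0],[1,0,0,0],[0,0,0,0]]]}'; python3 - <<'E'
from h import *
im=manip.read_camera('side'); print(proj('side',manip.get_obs()['tool_pos']))
cv2.imwrite('pics/p4.png',cv2.resize(im[120:250,200:340,::-1],(644,598),interpolation=2))
E
```

```text
clock: 5.2
tool_pos: [0.587, -0.1074, 0.1434]
orientation: [-180.0, 0.0, -178.6]
contact_force: [0.1, 0.2, -0.5]
opening: 0.0002
grip_force: 0.0
[[275.35321125 222.05524865]]
```

View pics/p4.png

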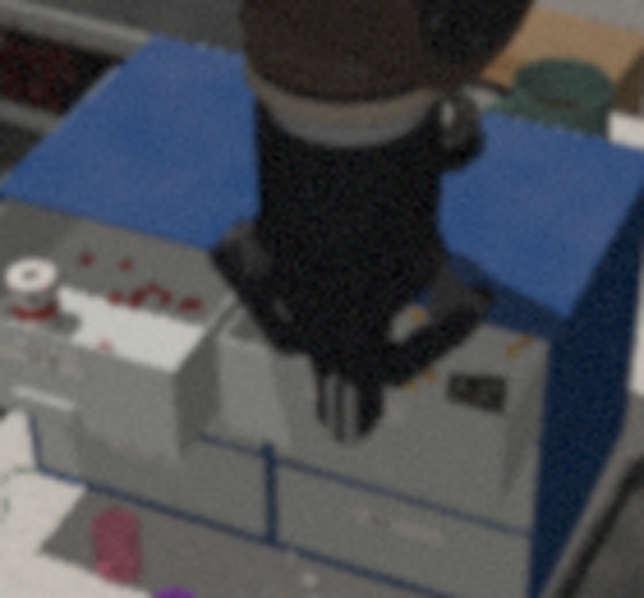

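The fingertip at (276,216) is now in front of the drawer face and pushing. The drawer has moved in about 2 cm, and the offset of about 25 mm is confirmed. Pushing on.

```bash
python3 -m crank '{"targets": [[[1,0,0,0],[1,0,0,0],[0.8,0,0,0],[0.5,0,0,0],[0.4,0,0,0],[0.3,0,0,0],[0.2,0,0,0]]]}'; python3 -m crank '{"targets": [[[0.2,0,0,0],[0.2,0,0,0],[0,0,0,0]]]}'
```

```text
clock: 5.95
tool_pos: [0.6284, -0.1074, 0.143]
orientation: [180.0, -0.0, -178.6]
contact_force: [-1.0, 0.7, 0.1]
opening: -0.0
grip_force: 0.5
clock: 6.25
tool_pos: [0.6325, -0.1075, 0.1431]
orientation: [-180.0, 0.0, -178.6]
contact_force: [0.1, 0.1, 0.5]
opening: -0.0003
grip_force: 0.0
```

```bash
python3 -m crank '{"targets": [[[0.2,0,0,0],[0.2,0,0,0],[0,0,0,0]]]}';python3 -m crank '{"targets": [[[0.2,0,0,0],[0,0,0,0]]]}'; python3 -m crank '{"targets": [[[0.2,0,0,0],[0,0,0,0]]]}'
```

```text
clock: 6.55
tool_pos: [0.6366, -0.1074, 0.1432]
orientation: [180.0, 0.0, -178.6]
contact_force: [-0.1, 0.4, 0.1]
opening: 0.0003
grip_force: 0.0
clock: 6.75
tool_pos: [0.6385, -0.1074, 0.1432]
orientation: [-180.0, 0.0, -178.6]
contact_force: [0.4, 0.0, -0.5]
opening: 0.0001
grip_force: 0.0
clock: 6.95
tool_pos: [0.6406, -0.1074, 0.1432]
orientation: [180.0, 0.0, -178.6]
contact_force: [0.2, 0.4, 0.2]
opening: -0.0
grip_force: 0.0
```

```bash
python3 -m crank '{"targets": [[[0.2,0,0,0],[0.2,0,0,0],[0,0,0,0]]]}';python3 -m crank '{"targets": [[[0.2,0,0,0],[0,0,0,0]]]}'; python3 -m crank '{"targets": [[[0.2,0,0,0],[0,0,0,0]]]}'
```

```text
clock: 7.25
tool_pos: [0.6407, -0.1074, 0.143]
orientation: [179.9, -0.5, -178.6]
contact_force: [-23.0, -1.0, 9.3]
opening: -0.0001
grip_force: 11.4
clock: 7.45
tool_pos: [0.6408, -0.1073, 0.1429]
orientation: [179.9, -0.7, -178.6]
contact_force: [-34.8, -0.6, 14.5]
opening: -0.0002
grip_force: 17.2
clock: 7.65
tool_pos: [0.6408, -0.1073, 0.1428]
orientation: [179.9, -1.0, -178.6]
contact_force: [-46.5, -2.2, 19.1]
opening: -0.0001
grip_force: 23.2
```

The hard stop was at TCP x≈0.641 with the force rising to 46 N, so the right drawer is shut. I'll back off, rise over the left front, and hover.

```bash
python3 -m crank '{"targets": [[[-3,0,0,0],[-3,0,0,0],[-2.9,0,0,0],[0,0,3.4,0],[0,0,3.3,0],[0,0,3.3,0],[0.9,3.2,0,0],[0.9,3.2,0,0],[0.9,3.2,0,0],[0.8,3.2,0,0],[0,0,0,0]]]}'; python3 - <<'E'
from h import *
im=manip.read_camera('side')
cv2.imwrite('pics/p5.png',cv2.resize(im[120:250,170:350,::-1],(800,578),interpolation=2))
E
```

```text
clock: 8.75
tool_pos: [0.5949, 0.0237, 0.2431]
orientation: [180.0, 0.0, -178.5]
contact_force: [-0.8, -0.6, -0.1]
opening: -0.0001
grip_force: 0.0
```

View pics/p5.png

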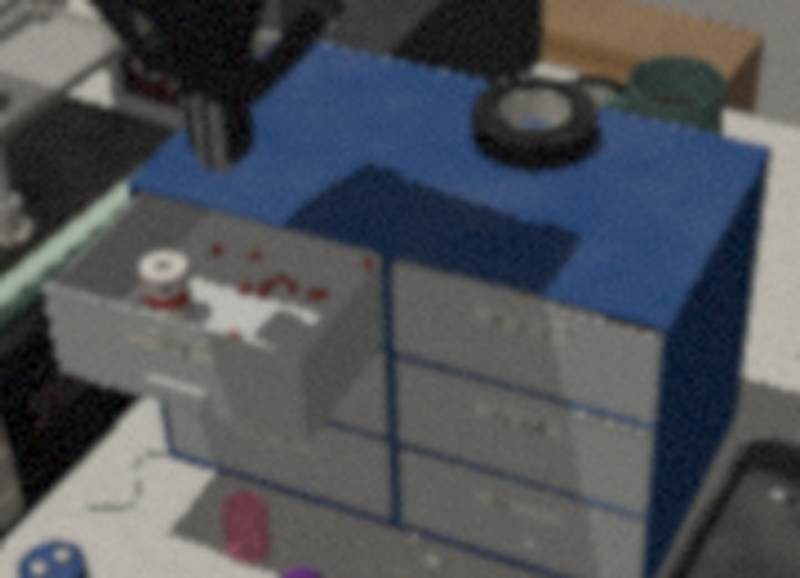

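The right drawer is flush with the cabinet front, and the left drawer is unchanged with the coupling upright at crop (165,280). The tip is over the left tray, clear of the coupling. Now I'll descend behind the front and pull gently.

```bash
python3 -m crank '{"targets": [[[0,-0.2,-2.6,0],[0,-0.2,-2.6,0],[0,0,-2.6,0],[0,0,-2.6,0],[0,0,0,0],[-0.5,0,0,0],[-0.5,0,0,0],[-0.5,0,0,0],[-0.5,0,0,0]]]}'; python3 -m crank '{"targets": [[[-0.5,0,0,0],[-0.5,0,0,0],[-0.5,0,0,0],[-0.5,0,0,0],[-0.4,0,0,0],[-0.3,0,0,0]]]}'
```

```text
clock: 9.7
tool_pos: [0.5742, 0.0165, 0.1402]
orientation: [-180.0, 0.1, -178.6]
contact_force: [1.3, -1.2, 0.6]
opening: 0.0003
grip_force: 0.6
clock: 10.3
tool_pos: [0.5469, 0.0166, 0.1391]
orientation: [180.0, -0.0, -178.6]
contact_force: [1.4, -1.2, 0.6]
opening: 0.0004
grip_force: 0.5
```

Contact is steady at about 1.4 N, which matches drawer friction, so it is sliding. I'll go on to the stop.

```bash
python3 -m crank '{"targets": [[[-0.3,0,0,0],[-0.3,0,0,0],[-0.2,0,0,0],[-0.2,0,0,0]]]}'; python3 -m crank '{"targets": [[[-0.2,0,0,0],[-0.2,0,0,0],[0,0,0,0]]]}'; python3 -m crank '{"targets": [[[-0.2,0,0,0],[-0.2,0,0,0],[0,0,0,0]]]}'
```

```text
clock: 10.7
tool_pos: [0.5372, 0.0166, 0.1391]
orientation: [180.0, 0.0, -178.6]
contact_force: [1.3, -0.7, -1.2]
opening: 0.0002
grip_force: 0.5
clock: 11.0
tool_pos: [0.5329, 0.0166, 0.1391]
orientation: [180.0, -0.0, -178.6]
contact_force: [-0.2, 0.9, -0.5]
opening: -0.0001
grip_force: 0.0
clock: 11.3
tool_pos: [0.5302, 0.0166, 0.1392]
orientation: [180.0, 0.1, -178.6]
contact_force: [5.5, -0.1, -2.6]
opening: 0.0004
grip_force: 2.9
```

```bash
python3 -m crank '{"targets": [[[-0.2,0,0,0],[-0.2,0,0,0],[0,0,0,0]]]}'; python3 -m crank '{"targets": [[[0.5,0,0,0],[0.7,0,0,0],[0.5,0,0,0],[0,0,2,0],[0,0,3,0],[0,0,3.5,0],[0,0,3.5,0],[0,-2,3,0],[0,-3,0,0],[0,-3,0,0],[0,-3,0,0],[0,0,0,0]]]}'; python3 - <<'E'
from h import *
im=manip.read_camera('side'); t=manip.read_camera('top')
a=im[120:300,160:350,::-1];b=t[120:300,160:350,::-1]
cv2.imwrite('pics/p6.png',cv2.resize(np.hstack([a,b]),(800,379),interpolation=2))
E
```

```text
clock: 11.6
tool_pos: [0.5303, 0.0166, 0.1395]
orientation: [-180.0, 0.7, -178.7]
contact_force: [26.4, 3.3, -15.1]
opening: -0.0001
grip_force: 13.3
clock: 12.8
tool_pos: [0.5422, -0.0961, 0.289]
orientation: [-180.0, -0.0, -178.8]
contact_force: [-0.2, -0.4, 0.5]
opening: 0.0003
grip_force: 0.0
```

View pics/p6.png

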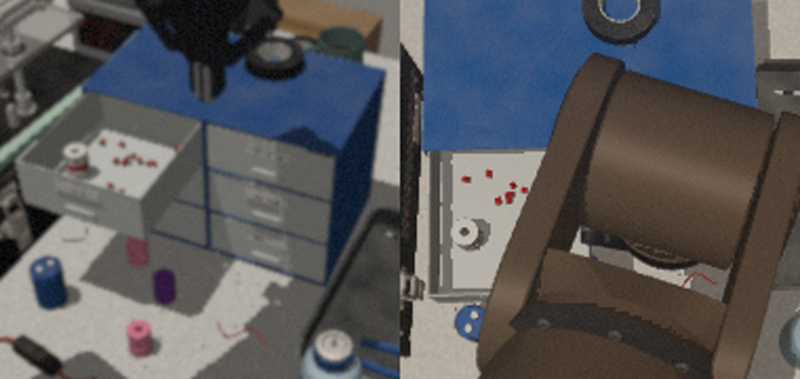

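The left drawer is at its stop (26 N at TCP x=0.530) with the coupling upright at (75,158) in the crop. The right drawer is flush, the tape, capacitor and bottle are in place, and the tool is clear of everything.

```bash
python3 -c "
from workcell import manip
print(manip.finish_job())"
```

```text
the job is handed in; nothing more can be done
None
```

I handed the job in at about 13 s: the relay's (right) drawer is fully shut, the coupling's (left) drawer is out to its stop with the coupling standing, and the tape, capacitor and bottle look unmoved; my first push passed over the right drawer's front without contact, and the hand-in returned no verdict.

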